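Cam-clamp slide blocks for air blow-off

TASK

Swing the clamp lever of the blow-off nest fully open, then lay every bored steel block from the bench side by side on the nest's bed, its long axis along the clamping direction, and close the lever just far enough to hold all the blocks square against the stop with the sprung pad pressed in about half its travel, never to its end. Then turn the air valve to half open, 45 degrees, let go, and leave everything else on the bench where it is.

Things in the scene. Friction and masses are not known exactly. Their poses are not given: they have to be found in the camera images.
- nest: Grey flat nest, fixed: plate 215 (x) x 210 (y) x 20 mm; its x axis is the clamping direction, from the cam lever towards the stop. Origin at table level; the plate spans x -135 to 80 mm and y -105 to 105 mm, top 20 mm above its underside: that top is the bed. Blocks lie on the bed between the sprung pad (-x side) and the stop (+x side), in a row along y within 85 mm of the origin's y. It has no dividers. Jaw, pad and stop stand 12 mm above the bed (32 mm above the table).
- stop: Dark steel bar, 24 x 190 x 12 mm, fixed on the bed parallel to the nest's y axis; set over differently from start to start. Origin at the foot of its face (bed level), same axes as the nest: the face that blocks bear on is its plane x = 0, and it extends to x = +24 mm. A block held square against it has its centre at x = -25 mm here. Its origin lies 28 to 35 mm from the nest's origin in nest x.
- pad_face (a point): Middle of the face of the bright sprung pad (6 mm thick, 185 mm long in nest y, 10 mm high), on the side that meets the blocks. With the lever fully open it lies at x = -27 mm in the nest's frame, so that there is 5 to 12 mm of slack with a block in place. The pad stands out 8 mm from the dark jaw block behind it, and this gap, seen from above, closes as the pad is pressed in; the jaw spans a further 35 mm in -x.
- pad (a joint): How far the sprung pad is pressed into the jaw, m: 0 fully out, 0.008 pressed to its end. Spring: about 4 N at first touch plus 3 N per mm. A block lying askew by more than about 4 degrees may jam askew when clamped instead of being squared by the pad.
- cam (a joint): Clamp lever angle, rad: 0 fully open (its end stop), up to 2.0; it grows anticlockwise seen from above, closing the clamp. The eccentric pushes the jaw and pad forward by 10 mm per rad, up to 20 mm. The lever turns stiffly (0.45 N m, some 4 N at the knob) and stays where it is left. It starts partly closed, 0.5 to 0.9.
- cam_pivot (a point): Point on the vertical axis of the clamp lever, 53 mm above the table, at nest x = -94 mm, y = 0.
- lever_knob (a point): Middle of the upright round black knob on the end of the clamp lever: 20 mm diameter, free from 55 to 88 mm above the table; this point is at 70 mm and 110 mm from the lever's axis. The lever is a 12 mm bar 47 mm above the table. At angle 0 the knob lies in the direction 100 degrees anticlockwise of nest +x, seen from above.
- block1: Bored steel slide block 50 (x) x 34 (y) x 34 mm (z), about 0.2 kg, with a dark bore mark (18 mm) in both end faces and a dark band round it; square in section, so that any of its four long sides may lie down. Origin at its centre, 17 mm above what it lies on. Three or four are present, lying loose on the bench.
- block2: Bored steel slide block 50 (x) x 34 (y) x 34 mm (z), about 0.2 kg, with a dark bore mark (18 mm) in both end faces and a dark band round it; square in section, so that any of its four long sides may lie down. Origin at its centre, 17 mm above what it lies on. Three or four are present, lying loose on the bench.
- block3: Bored steel slide block 50 (x) x 34 (y) x 34 mm (z), about 0.2 kg, with a dark bore mark (18 mm) in both end faces and a dark band round it; square in section, so that any of its four long sides may lie down. Origin at its centre, 17 mm above what it lies on. Three or four are present, lying loose on the bench.
- block4: Bored steel slide block 50 (x) x 34 (y) x 34 mm (z), about 0.2 kg, with a dark bore mark (18 mm) in both end faces and a dark band round it; square in section, so that any of its four long sides may lie down. Origin at its centre, 17 mm above what it lies on. Three or four are present, lying loose on the bench.
- valve (a joint): Air valve opening, rad: 0 shut, 1.571 fully open; grows clockwise seen from above. Turns with 0.2 N m of friction and stays where it is left. Black marks on its round plate at 0, 45 and 90 degrees.
- valve_axis (a point): Point on the vertical axis of the air valve's lever, 58 mm above the table; the valve is a brass block on a 90 mm square dark foot with a 100 mm round plate below the lever.
- valve_knob (a point): Upright round black knob on the end of the valve lever: 18 mm diameter, free from 62 to 92 mm above the table; this point is at 78 mm and 75 mm from the valve's axis.
- slug: Bystander, not part of the job: plain round steel slug, 34 mm diameter, 30 mm high, upright. Origin within it or at its underside.
- wrench: Bystander, not part of the job: open-ended wrench lying flat. Origin within it or at its underside.
- driver: Bystander, not part of the job: screwdriver lying flat. Origin within it or at its underside.
- oil: Bystander, not part of the job: closed white oil bottle, 52 mm diameter, 110 mm high. Origin within it or at its underside.
- tin: Bystander, not part of the job: open aluminium cup, 70 mm diameter, 50 mm high. Origin within it or at its underside.
- gauge: Bystander, not part of the job: black and steel gauge bar 120 x 30 x 20 mm, lying flat. Origin within it or at its underside.

How it is judged (in metres and radians):
On the way, in this order (a step that is already met when the one before it is completed fails the run):
1. the clamp lever is swung fully open (value of joint cam below 0.12 rad), for 0.2 s.
2. all blocks lie on the nest's bed between pad and stop, long axis along the clamping direction (x of block1 in the frame of nest between -0.015 and 0.025 m and y of block1 in the frame of nest between -0.088 and 0.088 m and z of block1 in the frame of nest between 0.033 and 0.041 m and angle between the x axis of each of block1, block2, block3, block4 and the x axis of nest, either way round below 0.2 rad and x of block2 in the frame of nest between -0.015 and 0.025 m and y of block2 in the frame of nest between -0.088 and 0.088 m and z of block2 in the frame of nest between 0.033 and 0.041 m and x of block3 in the frame of nest between -0.015 and 0.025 m and y of block3 in the frame of nest between -0.088 and 0.088 m and z of block3 in the frame of nest between 0.033 and 0.041 m and x of block4 in the frame of nest between -0.015 and 0.025 m and y of block4 in the frame of nest between -0.088 and 0.088 m and z of block4 in the frame of nest between 0.033 and 0.041 m), for 0.2 s.
3. the lever is closed so that all blocks are held against the stop and the pad is pressed in 2 to 6 mm of its 8 mm (x of block1 in the frame of stop between -0.028 and -0.0225 m and y of block1 in the frame of nest between -0.09 and 0.09 m and z of block1 in the frame of nest between 0.033 and 0.041 m and angle between the x axis of each of block1, block2, block3, block4 and the x axis of nest, either way round below 0.1 rad and linear speed of each of block1, block2, block3, block4 below 0.03 m/s and x of block2 in the frame of stop between -0.028 and -0.0225 m and y of block2 in the frame of nest between -0.09 and 0.09 m and z of block2 in the frame of nest between 0.033 and 0.041 m and x of block3 in the frame of stop between -0.028 and -0.0225 m and y of block3 in the frame of nest between -0.09 and 0.09 m and z of block3 in the frame of nest between 0.033 and 0.041 m and x of block4 in the frame of stop between -0.028 and -0.0225 m and y of block4 in the frame of nest between -0.09 and 0.09 m and z of block4 in the frame of nest between 0.033 and 0.041 m and value of joint pad between 0.002 and 0.006 m), for 0.3 s.
4. the air valve is turned to 45 degrees, within 6 degrees (value of joint valve between 0.68 and 0.89 rad), for 0.3 s.
At the end, for the whole second after the job is handed in: Every block present lies at rest on the nest's bed, square (within 0.1 rad) and against the stop (within about 2.5 mm), the sprung pad is pressed in 2 to 6 mm, and the air valve stands at 45 degrees within 6 degrees (all of step 3 and all of step 4); the robot touches nothing.
It fails at once if the clamp lever is overrun: the sprung pad pressed to its end by the closed lever (value of joint pad above 0.0075 m and value of joint cam above 0.9 rad).
It fails at once if a bystander is moved by more than 6 cm (distance of any of slug, wrench, driver, oil, tin, gauge from where it was at the start of the episode above 0.06 m).
Of block1, block2, block3, block4 only 3 to 4 are there at a start; the rules pass over those that are not, and their reading is None.
At some moment in a run one of block1, block2, block3, block4 may be knocked a few centimetres aside while the robot is not near it.
Once in a run the grip may slacken for a moment while it holds something.
It also fails if it takes over 210 s, if anything falls off the work surface, if the arm or the gripper's body presses on something with over 40 N, if the wrist force passes 120 N, or if a joint passes its speed limit or range.

ROBOT

A 7-joint arm with a two-finger parallel gripper is mounted at the origin on the work surface. World frame = base frame: x ahead of the robot, y to its left, z up, the work surface at z = 0. Lengths are in m, angles in degrees, forces in N, time in s.
With the tool pointing down it reaches from about 0.35 to 0.775 m from the base axis. Payload 3.1 kg.
Tool frame: the origin (TCP) lies on the centre line of the jaws, within the pads' length; the fingertips stand 17 mm ahead of it and the grasp point (between the pads) lies 2 mm behind it (robot.tip_reach is the distance from the TCP to the fingertips, in m); z points along the fingers, y is the line along which they close (so a half turn about z gives the same grasp; the last joint's range is limited). The gripper opens to 85 mm and grips with 20 to 120 N. Pads are 22 mm wide; open, the fingers measure 114 mm over their backs; the gripper's body (76 mm by 85 mm) begins 54 mm behind the grasp point. The pads swing forward as they close: fully open they stand 13 mm farther back than shut.
Start: joints at [72.038, 17.813, 0.802, 86.603, -0.252, 75.585, -1.558], TCP at [0.148, -0.53, 0.248] pointing down, gripper open.
Joint ranges: [-154.91, 154.91], [-16.99, 109.72], [-72.82, 74.43], [7.12, 147.25], [-82.49, 262.49], [11.32, 116.49], [-174.64, 174.64]. Speed limits (degrees/s): [159.86, 159.86, 180, 180, 180, 180, 180].

INTERFACE

Orientations are given as [roll, pitch, yaw] about the fixed x, y, z axes, in that order (R = Rz(yaw) Ry(pitch) Rx(roll)).
In Python, from station import robot, fingers, vision, workorder, recognise gives the robot as it stands. Calls block until the motion is done:
- robot.move_to(position, orientation): joint-space move of the TCP to a pose.
- robot.line_to(position, orientation=None, velocity=0.15, f_stop=None): straight line of the TCP; orientation=None keeps the orientation; velocity is the mean speed in m/s. With f_stop (N) it stops when the force on the tool has changed by that much, and returns True; else False.
- robot.move_j(angles): joint-space move.
- fingers.gripper_to(opening, force=None): opening from 0.0 (shut) to 1.0 (fully open); force is the grip in N (None keeps the last); returns when the fingers have stopped.
- robot.pause(seconds).
- robot.inverse_kinematics(position, orientation): joint angles nearest the present ones, or None.
- vision.grab_frame(name): name is "scene" or "top" or "wrist"; returns the picture (420x560x3 uint8, red, green, blue); there is no depth.
- vision.calibration(name): a dict with "mtx" (3x3 intrinsics, pixels), "k1" (the pictures are not rectified: a ray, as slopes to the right and down, at radius r is drawn at 1 + k1 r^2 times it, then the intrinsics apply), "extrinsics" (4x4, takes a point from world to camera coordinates); the wrist camera has in their place "T_tool_cam" (4x4, takes a point from camera to tool coordinates, whose origin is the TCP and whose axes are the flange's). Camera axes: x right, y up, looking along -z (the intrinsics and any distortion apply to the point x, -y, -z); pixel columns grow to the right and rows downward; lengths in m; the calibration is good to about 2 mm. A picture is of the moment at which its call begins: read the wrist's pose just before it. calibration takes no time and is no camera call.
A pose or a line that the arm cannot do raises robot.PlanningError and nothing moves.
- workorder.close_job(): hands the job in; it is judged then, once.
Trained networks look in the newest picture that a camera, given by its name, has taken for a name from the list of things; names that differ only in an ending like _2 or _b are one class to them, and where a whole thing is asked for, a point or a joint stands for the part that bears it (a point fixed in the world has none). Each returns a list of dicts, best first, with "p" (0 to 1); they miss things now and then, are a little off and sometimes report something else, mostly with a low value. They report only what shows in the picture. A call takes as long as a camera call.
- recognise(label, camera): "rect" ([centre column, centre row, width, height] in pixels, round what is visible of it).
Readings, each from a call of its own:
- robot.current_time_s(): time.
- robot.current_joint_positions(): joint angles.
- robot.current_dq(): joint speeds.
- robot.current_joint_torque(): joint torques, N m.
- robot.current_tool_pos(): TCP position.
- robot.current_eef_rot(): TCP orientation.
- robot.current_contact_force(): force on the tool from outside, world axes, zero at the start.
- robot.current_torque(): the same for the moment, N m.
- robot.current_finger_gap(): opening from 0.0 (shut) to 1.0 (fully open).
- robot.current_gripper_force(): force on a finger pad.
Only numpy, scipy, OpenCV 4.12 (cv2) and the standard library are available. Lean on these libraries where they do the work, as an engineer would, in place of code of your own. Each camera call takes 0.05 s, during which the arm holds its last target. There are 200 camera calls.

## Working session

There is one attempt and no reset: what is moved stays moved. The work goes in short steps, each a Python script; the robot and the scene stay as the last script left them, time stands still between calls to the robot, and variables do not carry over. Pictures are saved under pics/ and viewed, at most 14 in all, crops included, and the job is handed in when it is done.

```bash
ls; mkdir -p pics; cat > h.py <<'E'
import numpy as np, cv2
from station import robot, fingers, vision, workorder, recognise
from scipy.spatial.transform import Rotation as R
def grab(name, fn=None):
    T=np.eye(4)
    if name=='wrist':
        T[:3,:3]=R.from_euler('xyz',robot.current_eef_rot(),degrees=True).as_matrix(); T[:3,3]=robot.current_tool_pos()
    im=vision.grab_frame(name)
    if fn: cv2.imwrite('pics/'+fn,cv2.cvtColor(im,cv2.COLOR_RGB2BGR))
    return im,T
def cam(name,T=None):
    c=vision.calibration(name)
    if name=='wrist': E=np.linalg.inv(T@np.array(c['T_tool_cam']))
    else: E=np.array(c['extrinsics'])
    return np.array(c['mtx']),c['k1'],E
def px2w(u,v,z,name,T=None):
    K,k1,E=cam(name,T)
    d=np.array([(u-K[0,2])/K[0,0],(v-K[1,2])/K[1,1]]); s=d.copy()
    for _ in range(20): s=d/(1+k1*(s@s))
    Ci=np.linalg.inv(E); r=Ci[:3,:3]@np.array([s[0],-s[1],-1]); o=Ci[:3,3]
    return o+r*(z-o[2])/r[2]
def w2px(p,name,T=None):
    K,k1,E=cam(name,T)
    q=E[:3,:3]@np.array(p)+E[:3,3]; s=np.array([q[0],-q[1]])/-q[2]; s=s*(1+k1*(s@s))
    return np.array([K[0,0]*s[0]+K[0,2],K[1,1]*s[1]+K[1,2]])
def rectify(im,name,T,x0,x1,y0,y1,z,res=0.001):
    "top view at height z: column=(x-x0)/res? uses columns=-y, rows=-x"
    xs=np.arange(x1,x0,-res); ys=np.arange(y1,y0,-res)
    m=np.array([[w2px([x,y,z],name,T) for y in ys] for x in xs],np.float32)
    return cv2.remap(im,m[...,0],m[...,1],cv2.INTER_LINEAR)
E
python3 - <<'E'
from h import *
for n in ['top','scene']:
    grab(n,n+'0.png')
    K,k,E=cam(n); print(n,K[0,0],k,np.linalg.inv(E)[:3,3].round(3))
    for l,z in [('nest',.02),('stop',.032),('lever_knob',.088),('block1',.034),('valve_knob',.092),('valve',.05),('slug',.03),('wrench',.005),('driver',.02),('oil',.11),('tin',.05),('gauge',.02)]:
        for d in recognise(l,n)[:6]:
            if d['p']>.25: print(l,round(d['p'],2),np.round(d['rect']),px2w(d['rect'][0],d['rect'][1],z,n).round(3)[:2])
E
```

```text
pics
top 441.5201567179014 -0.09539691736925564 [0.424 0.041 0.984]
nest 0.69 [274. 205. 134.  95.] [0.557 0.029]
stop 0.58 [228. 206.  15.  86.] [0.557 0.129]
lever_knob 0.9 [310. 211.  66.  46.] [ 0.535 -0.044]
block1 0.94 [447. 245.  31.  24.] [ 0.458 -0.349]
block1 0.8 [376. 245.  22.  26.] [ 0.463 -0.19 ]
block1 0.74 [391. 295.  80.  43.] [ 0.355 -0.218]
block1 0.7 [435. 184.  22.  23.] [ 0.594 -0.333]
valve_knob 0.54 [112. 247.  45.  19.] [0.47 0.36]
valve 0.74 [110. 246.  44.  14.] [0.475 0.379]
slug 0.49 [298. 281.  17.  18.] [ 0.392 -0.018]
slug 0.34 [437. 182.  24.  25.] [ 0.6   -0.339]
driver 0.84 [391. 295.  84.  42.] [ 0.354 -0.222]
oil 0.79 [139. 119.  31.  31.] [0.731 0.303]
tin 0.7 [142. 312.  29.  37.] [0.337 0.31 ]
gauge 0.67 [271. 113.  49.  16.] [0.771 0.03 ]
scene 384.53061386267575 -0.08143551718610142 [ 1.236 -0.248  0.734]
nest 0.61 [286. 232. 124.  77.] [0.58  0.029]
stop 0.64 [323. 219.  39.  47.] [0.585 0.133]
lever_knob 0.67 [424. 235.  24.  36.] [0.785 0.293]
lever_knob 0.6 [255. 223.  62.  32.] [ 0.581 -0.054]
lever_knob 0.36 [337. 160.  22.  22.] [0.426 0.261]
block1 0.88 [144. 287.  24.  30.] [ 0.621 -0.343]
block1 0.63 [192. 231.  23.  25.] [ 0.487 -0.197]
valve_knob 0.69 [378. 166.  28.  11.] [0.508 0.35 ]
valve 0.53 [375. 166.  30.  12.] [0.457 0.381]
wrench 0.63 [229. 324.  23.  67.] [ 0.771 -0.19 ]
wrench 0.44 [144. 284.  21.  31.] [ 0.588 -0.345]
driver 0.73 [165. 211.  49.   9.] [ 0.364 -0.25 ]
oil 0.79 [424. 237.  23.  37.] [0.804 0.274]
tin 0.65 [337. 160.  18.  24.] [0.379 0.291]
tin 0.58 [378. 166.  28.  13.] [0.461 0.388]
tin 0.51 [192. 231.  24.  23.] [ 0.504 -0.2  ]
gauge 0.58 [319. 288.  49.  30.] [0.774 0.026]
```

```bash
python3 - <<'E'
import cv2
a=cv2.imread('pics/top0.png');b=cv2.imread('pics/scene0.png')
cv2.imwrite('pics/top0b.png',cv2.resize(a,(800,600),interpolation=cv2.INTER_CUBIC))
E
```

```text
(no output)
```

View pics/top0b.png

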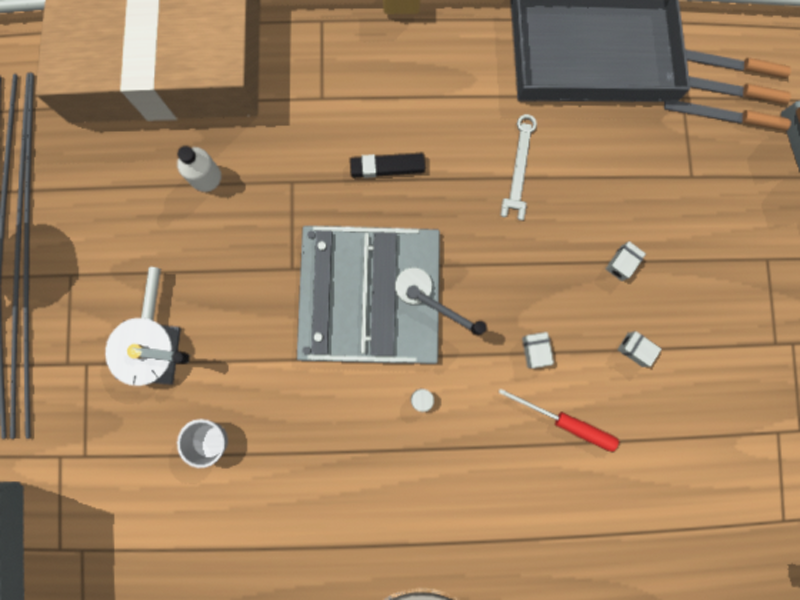

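The top picture shows three blocks, at about (627,261), (641,350) and (539,350) in 800x600. The nest spans (300..440, 228..362) with its +x to the left, so yaw is about 90°. The lever knob is at (479,328). The valve is at (137,351) with its knob at (182,357), and the slug is at (423,400).

```bash
python3 - <<'E'
from h import *
f=lambda u,v,z:px2w(u*.7,v*.7,z,'top')
for c in [(304,228),(439,230),(439,362),(298,362)]: print('corner',f(*c,.02).round(4))
piv=f(413,284,.055);kn=f(479,327,.088);print('piv',piv,'knob',kn,np.hypot(*(kn-piv)[:2]))
va=f(135,352,.06);vk=f(182,358,.092);print('valve',va,vk,np.hypot(*(vk-va)[:2]))
print(robot.current_eef_rot(),vision.calibration('wrist'))
robot.move_to([0.53,-0.02,0.36],[180,0,0])
im,T=grab('wrist','w1.png'); np.save('w1.npy',T)
print(robot.current_tool_pos(),robot.current_joint_positions())
for l,z in [('nest',.02),('stop',.032),('pad_face',.03),('lever_knob',.088)]:
    for d in recognise(l,'wrist')[:2]: print(l,round(d['p'],2),np.round(d['rect']),px2w(d['rect'][0],d['rect'][1],z,'wrist',T).round(3)[:2])
E
```

```text
corner [0.664  0.1621 0.02  ]
corner [ 0.656 -0.049  0.02 ]
corner [ 0.4501 -0.0415  0.02  ]
corner [0.4559 0.1729 0.02  ]
piv [ 0.5660249  -0.00382218  0.055     ] knob [ 0.49648423 -0.0948634   0.088     ] 0.11456180539467462
valve [0.47456439 0.40794116 0.06      ] [0.46294595 0.3273486  0.092     ] 0.08142572863682802
[-1.79999609e+02  2.30940432e-03  1.55763229e+01] {'mtx': array([[329.50361453,   0.        , 280.03451915],
       [  0.        , 329.50361453, 207.71299881],
       [  0.        ,   0.        ,   1.        ]]), 'k1': -0.00544918813748472, 'T_tool_cam': array([[-7.53194339e-04,  9.65290414e-01,  2.61177811e-01,
         6.46474345e-02],
       [ 9.99999700e-01,  7.74730710e-04,  2.04993830e-05,
         2.64175301e-05],
       [-1.82554613e-04,  2.61177748e-01, -9.65290708e-01,
        -1.25131185e-01],
       [ 0.00000000e+00,  0.00000000e+00,  0.00000000e+00,
         1.00000000e+00]])}
[ 0.52998644 -0.0214066   0.3596641 ] [ 28.56375623  17.31138357 -38.45643936  75.38926217  10.69032033
  90.91824449 -98.57623258]
nest 0.69 [243. 143. 207. 162.] [0.562 0.029]
nest 0.34 [508. 215.  52.  41.] [ 0.457 -0.357]
stop 0.97 [166. 141.  34. 142.] [0.566 0.132]
pad_face 0.71 [214. 142.   9. 139.] [0.564 0.068]
lever_knob 0.93 [295. 162. 100.  90.] [ 0.544 -0.041]
```

View pics/w1.png

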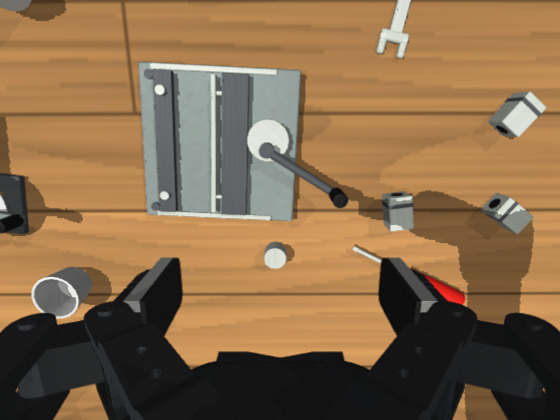

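The wrist picture agrees. The nest top corners are at about (140,63), (301,71), (292,220) and (147,215). The knob top is at (339,198) and the pivot at (267,150). Next I fit the nest pose and open the lever.

```bash
cat >> h.py <<'E'
def fit2(local,world):
    "planar pose (x,y,yaw) from point pairs"
    a=np.array(local);b=np.array(world);ca,cb=a.mean(0),b.mean(0)
    H=((a-ca)[:,:,None]*(b-cb)[:,None,:]).sum(0); t=np.arctan2(H[0,1]-H[1,0],H[0,0]+H[1,1])
    Rm=np.array([[np.cos(t),-np.sin(t)],[np.sin(t),np.cos(t)]]); tr=cb-Rm@ca
    return tr,t,np.linalg.norm((a@Rm.T+tr)-b,axis=1)
def nest2w(p,N):
    x,y,t=N; c,s=np.cos(t),np.sin(t); return np.array([x+c*p[0]-s*p[1],y+s*p[0]+c*p[1]])
E
python3 - <<'E'
from h import *
L=[(.08,-.105),(-.135,-.105),(-.135,.105),(.08,.105)]
T=np.load('w1.npy')
W=[px2w(u,v,.02,'wrist',T)[:2] for u,v in [(140,63),(301,71),(292,220),(147,215)]]
P=[px2w(u*.7,v*.7,.02,'top')[:2] for u,v in [(304,228),(439,230),(439,362),(298,362)]]
for q in (W,P):
    tr,t,r=fit2(L,q); N=[*tr,t]; print(tr.round(4),np.degrees(t).round(2),r.round(4))
tr,t,r=fit2(L+L,W+P); N=np.array([*tr,t]); np.save('N.npy',N)
piv=nest2w([-.094,0],N); kn=px2w(339,198,.088,'wrist',T)[:2]
d=kn-piv; a=np.arctan2(d[1],d[0]); cam0=(a-t-np.radians(100))%(2*np.pi)
print('piv',piv,'knob',kn,np.hypot(*d),'cam',cam0)
K=lambda th: [*(piv+.11*np.array([np.cos(t+th+np.radians(100)),np.sin(t+th+np.radians(100))])),.078]
o=[180,0,30]
fingers.gripper_to(0.7,force=30)
p=K(cam0); robot.move_to([p[0],p[1],.17],o); robot.line_to(p,f_stop=8,velocity=.1)
print(robot.current_tool_pos()); fingers.gripper_to(0.0,30); print('gap',robot.current_finger_gap()*85)
fmax=0
for th in np.arange(cam0-.1,0.03,-.1).tolist()+[.03]:
    robot.line_to(K(th),velocity=.06); fmax=max(fmax,np.linalg.norm(robot.current_contact_force()))
print('fmax',fmax,robot.current_contact_force(),robot.current_tool_pos(),robot.current_time_s())
fingers.gripper_to(0.7); q=K(.03); robot.line_to([q[0],q[1],.2])
robot.move_to([0.50,-0.02,0.36],[180,0,0])
im,T=grab('wrist','w2.png'); np.save('w2.npy',T)
E
```

```text
[0.5585 0.0887] 87.08 [0.0033 0.0022 0.0034 0.0006]
[0.5576 0.0886] 87.82 [0.0029 0.0019 0.0027 0.0004]
piv [ 0.55385362 -0.00526138] knob [ 0.49938208 -0.09495158] 0.10493560274190745 cam 0.8949520343685275
[ 0.49748427 -0.09921996  0.07866529]
gap 18.697580816715096
fmax 14.46169946664141 [-4.46067009 -5.46890418  8.9640049 ] [ 0.44218974 -0.02490114  0.07779079] 9.525
```

View pics/w2.png

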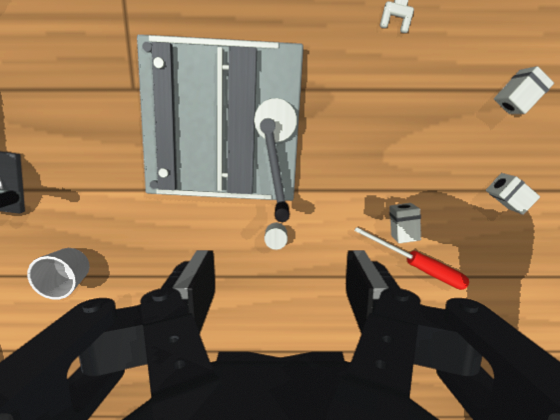

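The lever now points down in the picture, with the knob at (282,211) near its end stop. The slug at (276,237) is untouched. I'll check the cam angle, refine the nest and stop positions on a rectified crop, and look at the blocks from close by.

```bash
python3 - <<'E'
from h import *
N=np.load('N.npy');T=np.load('w2.npy')
im=cv2.cvtColor(cv2.imread('pics/w2.png'),cv2.COLOR_BGR2RGB)
piv=nest2w([-.094,0],N); kn=px2w(282,209,.088,'wrist',T)[:2]; p2=px2w(268,126,.053,'wrist',T)[:2]
d=kn-piv; print('piv',piv,p2,'knob',kn,np.hypot(*d),'cam',np.arctan2(d[1],d[0])%(2*np.pi)-N[2]-np.radians(100))
d=kn-p2; print(np.hypot(*d),'cam',np.arctan2(d[1],d[0])%(2*np.pi)-N[2]-np.radians(100))
# move where camera is above the nest centre, closer
robot.move_to([0.46,0.06,0.30],[180,0,0])
im,T=grab('wrist'); np.save('w3.npy',T)
r=rectify(im,'wrist',T,.44,.68,-.06,.18,.032,.0004); cv2.imwrite('pics/r3.png',r[...,::-1])
# look at blocks
robot.move_to([0.43,-0.28,0.36],[180,0,0])
im,T=grab('wrist','w4.png'); np.save('w4.npy',T)
for d in recognise('block1','wrist'): print(round(d['p'],2),np.round(d['rect']),px2w(d['rect'][0],d['rect'][1],.02,'wrist',T).round(3)[:2])
r=rectify(im,'wrist',T,.38,.68,-.42,-.12,.034,.0005); cv2.imwrite('pics/r4.png',r[...,::-1])
E
```

```text
piv [ 0.55385362 -0.00526138] [ 0.55397341 -0.00506376] knob [ 0.45448121 -0.02283062] 0.10091360498238237 cam 0.04494104798489307
0.10106611504065399 cam 0.04666013200596408Traceback (most recent call last):
  File "<stdin>", line 10, in <module>
  File "h.py", line 29, in rectify
    m=np.array([[w2px([x,y,z],name,T) for y in ys] for x in xs],np.float32)
                 ~~~~^^^^^^^^^^^^^^^^
  File "h.py", line 23, in w2px
    K,k1,E=cam(name,T)
           ~~~^^^^^^^^
  File "h.py", line 12, in cam
    c=vision.calibration(name)
ValueError: time passes only in moves, steps and waits
```

```bash
python3 - <<'E'
s=open('h.py').read()
s=s.replace("def cam(name,T=None):\n    c=vision.calibration(name)","CAL={}\ndef cam(name,T=None):\n    if name not in CAL: CAL[name]=vision.calibration(name)\n    c=CAL[name]")
open('h.py','w').write(s)
E
python3 - <<'E'
from h import *
im,T=grab('wrist','w3.png'); np.save('w3.npy',T)
r=rectify(im,'wrist',T,.44,.68,-.06,.18,.032,.0004); cv2.imwrite('pics/r3.png',r[...,::-1])
robot.move_to([0.43,-0.28,0.36],[180,0,0])
im,T=grab('wrist','w4.png'); np.save('w4.npy',T)
for d in recognise('block1','wrist'): print(round(d['p'],2),np.round(d['rect']),px2w(d['rect'][0],d['rect'][1],.02,'wrist',T).round(3)[:2])
r=rectify(im,'wrist',T,.38,.68,-.42,-.12,.034,.0005); cv2.imwrite('pics/r4.png',r[...,::-1])
E
```

```text
0.84 [334.  35.  44.  54.] [ 0.6   -0.348]
0.81 [340. 148.  44.  36.] [ 0.457 -0.361]
0.71 [229. 178.  30.  38.] [ 0.414 -0.205]
```

View pics/r3.png

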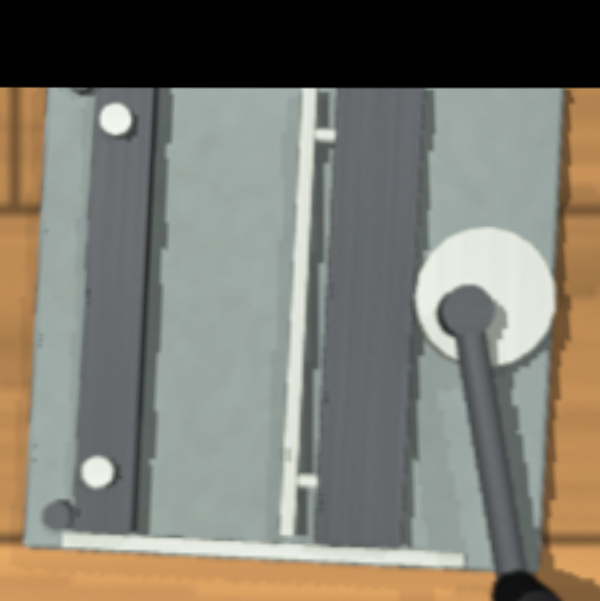

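View pics/r4.png

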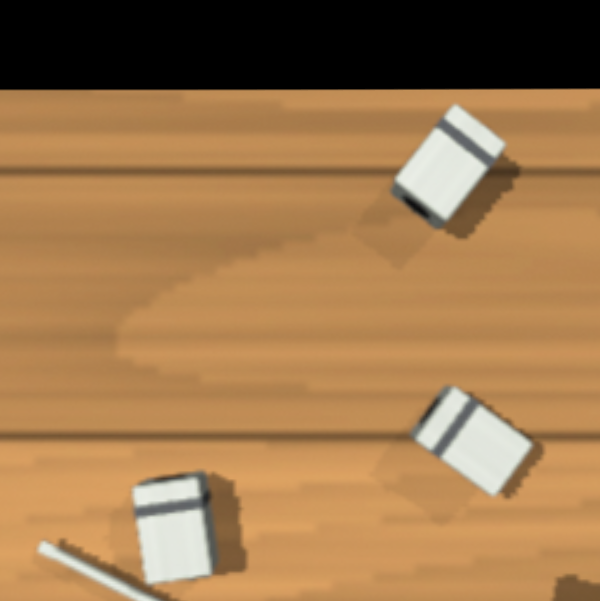

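Rectified nest view: the pad face runs from (303,88) to (281,535) and the stop face from (155,88) to (134,530). That makes them 59 mm apart at yaw 87.3°, which is consistent. The block view shows three top faces centred at about (449,162), (475,441) and (174,530). I'll write an automatic locator, check it against these readings and pick the first block.

```bash
cat >> h.py <<'E'
def blocks(im,T,x0,x1,y0,y1,z=.034):
    r=rectify(im,'wrist',T,x0,x1,y0,y1,z,.001)
    m=((r.min(2)>185)&(r.max(2).astype(int)-r.min(2)<35)).astype(np.uint8)
    m=cv2.morphologyEx(m,cv2.MORPH_CLOSE,np.ones((9,9),np.uint8)); m=cv2.morphologyEx(m,cv2.MORPH_OPEN,np.ones((11,11),np.uint8))
    out=[]
    for c in cv2.findContours(m,cv2.RETR_EXTERNAL,cv2.CHAIN_APPROX_NONE)[0]:
        if cv2.contourArea(c)<700: continue
        b=cv2.boxPoints(cv2.minAreaRect(c)); e=[b[1]-b[0],b[2]-b[1]]; l=max(e,key=np.linalg.norm)
        cc=b.mean(0); out.append((x1-.001*cc[1],y1-.001*cc[0],np.degrees(np.arctan2(-l[0],-l[1]))%180,sorted(np.linalg.norm(e,axis=1).round(1))))
    return out
M=np.array([.5580,.0928]); NY=87.3
u=np.array([np.cos(np.radians(NY)),np.sin(np.radians(NY))]); v=np.array([-u[1],u[0]])
def yaws(p,a):
    "yaw a or a+180, whichever keeps joint 7 nearest mid range"
    c=[]
    for y in (a%360-180,(a+180)%360-180):
        q=robot.inverse_kinematics(p,[180,0,y])
        if q is not None: c.append((abs(q[6]),y))
    return min(c)[1]
def pick(x,y,a,op=.62):
    yw=yaws([x,y,.15],a); fingers.gripper_to(op,60)
    robot.move_to([x,y,.15],[180,0,yw]); hit=robot.line_to([x,y,.022],velocity=.1,f_stop=10)
    fingers.gripper_to(0,60); g=robot.current_finger_gap()*85
    robot.line_to([x,y,.16],velocity=.1); g2=robot.current_finger_gap()*85
    print('pick',hit,round(g,1),round(g2,1)); return g2>28
def place(s):
    p=M+v*s; yw=yaws([*p,.16],NY); robot.move_to([*p,.16],[180,0,yw])
    g=robot.current_finger_gap()*85; print('gap',round(g,1))
    if g<28: return False
    hit=robot.line_to([*p,.043],velocity=.08,f_stop=12); print('hit',hit,robot.current_tool_pos()[2],robot.current_finger_gap()*85)
    fingers.gripper_to(.52); robot.line_to([*p,.18],velocity=.15); print('t',robot.current_time_s()); return True
E
python3 - <<'E'
from h import *
im,T=grab('wrist'); bs=blocks(im,T,.38,.64,-.42,-.15)
for b in bs: print(np.round(b[:3],4),b[3])
ref=[(.599,-.3445,142),(.4595,-.3577,53.5),(.415,-.2073,6.5)]
b=min(bs,key=lambda b:np.hypot(b[0]-ref[0][0],b[1]-ref[0][1]))
if np.hypot(b[0]-ref[0][0],b[1]-ref[0][1])<.005 and abs(b[2]-142)<6:
    if pick(*b[:3]): print(place(-.058))
E
```

```text
[ 0.4148 -0.2055  8.1301] [np.float32(31.7), np.float32(47.8)]
[ 0.4597 -0.3566 53.1301] [np.float32(31.8), np.float32(47.8)]
[  0.5994  -0.345  141.3402] [np.float32(31.9), np.float32(47.8)]
pick False 32.8 33.2
gap 33.0
hit False 0.043590455669803865 32.752643989927066
t 23.7083
True
```

```bash
python3 - <<'E'
from h import *
for s in (0,.058):
    robot.move_to([0.41,-0.28,0.36],[180,0,0])
    im,T=grab('wrist'); bs=blocks(im,T,.34,.62,-.46,-.12)
    for b in bs: print(np.round(b[:3],4),b[3])
    b=bs[-1]
    if abs(b[3][1]-48)>3: break
    if not(pick(*b[:3]) and place(s)): print('FAIL'); break
robot.move_to([0.46,0.06,0.30],[180,0,0])
im,T=grab('wrist','w5.png'); np.save('w5.npy',T)
for b in blocks(im,T,.44,.64,.03,.16,.054): print(np.round(b[:3],4),b[3])
E
```

```text
[ 0.4146 -0.2055  8.1301] [np.float32(32.0), np.float32(48.2)]
[ 0.4592 -0.3568 53.7462] [np.float32(31.9), np.float32(47.9)]
pick False 32.8 32.9
gap 33.0
hit False 0.043520289913413106 32.768677221479166
t 34.5083
[ 0.4146 -0.2055  8.1301] [np.float32(32.0), np.float32(48.1)]
pick False 32.9 33.0
gap 32.8
hit False 0.043491236169708715 33.11641842252722
t 44.725
[ 0.499  0.096 90.   ] [np.float32(32.0), np.float32(48.0)]
[ 0.557  0.093 90.   ] [np.float32(32.0), np.float32(48.0)]
[6.15e-01 8.90e-02 9.00e+01] [np.float32(32.0), np.float32(48.0)]
```

View pics/w5.png

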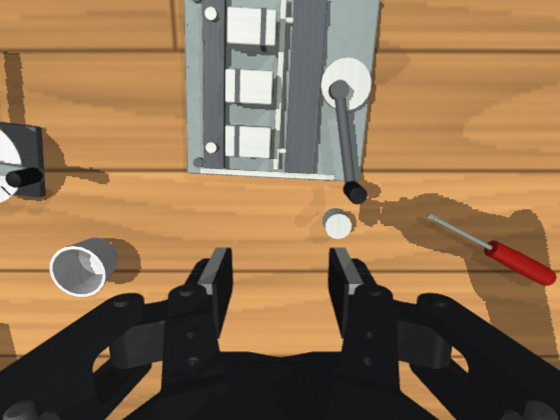

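Three blocks lie in a row at (252,27), (249,87) and (247,142), between the stop and the pad. They are at the expected places, and the knob is at (354,190). Next I close to about cam 1.2, look at the pad gap, then finish.

```bash
cat >> h.py <<'E'
piv=np.array([.5535,-.0052])
K=lambda th,z=.078: [*(piv+.11*np.array([np.cos(np.radians(NY+100)+th),np.sin(np.radians(NY+100)+th)])),z]
E
python3 - <<'E'
from h import *
T=np.load('w5.npy'); kn=px2w(354,187,.088,'wrist',T)[:2]; d=kn-piv
c=np.arctan2(d[1],d[0])%(2*np.pi)-np.radians(NY+100); print('knob',kn,K(c)[:2],np.hypot(*d),c)
o=[180,0,40]; c=.04; fingers.gripper_to(.5,30)
robot.move_to(K(c,.17),o); print(robot.line_to(K(c),f_stop=8,velocity=.1)); fingers.gripper_to(0,30)
print('gap',robot.current_finger_gap()*85)
for th in [*np.arange(.1,1.2,.1),1.2]:
    robot.line_to(K(th),velocity=.06)
    if th>.75: print(round(th,2),robot.current_contact_force().round(1) if hasattr(robot.current_contact_force(),'round') else robot.current_contact_force())
fingers.gripper_to(.5); robot.line_to(K(1.2,.18)); 
robot.move_to([0.49,0.03,0.27],[180,0,0])
im,T=grab('wrist','w6.png'); np.save('w6.npy',T); print(robot.current_time_s())
r=rectify(im,'wrist',T,.44,.62,-.08,.16,.030,.0004); cv2.imwrite('pics/r6.png',r[...,::-1])
E
```

```text
knob [ 0.45536063 -0.01741797] [np.float64(0.44434267767322366), np.float64(-0.018789664545096504)] 0.09889699514173311 -0.0035501865347344896
False
gap 18.903505828892364
0.8 [-6.5 -1.7  8. ]
0.9 [-7.1 -2.5  7.2]
1.0 [-6.2 -3.   6.2]
1.1 [-6.2 -2.3  4.8]
1.2 [-5.8 -2.2  4.9]
54.225
```

View pics/r6.png

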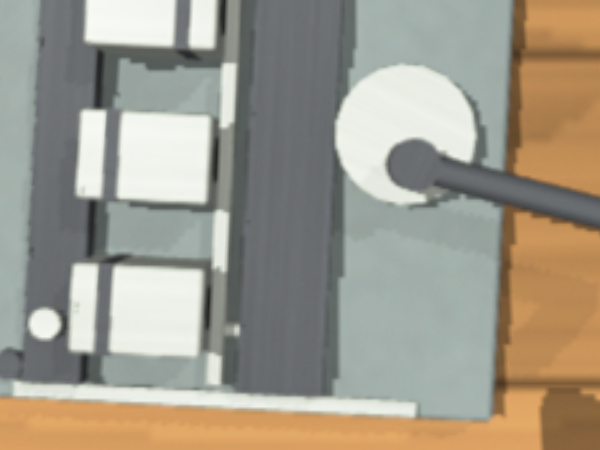

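The rectified view shows the pad at columns 207-221 and the jaw from column 234 (row 370). The gap is about 5.3 mm, so the pad is pressed about 2.7 mm, as predicted for cam 1.2. The blocks are square, so I close a little more to 1.33 and go on to the valve.

```bash
python3 - <<'E'
from h import *
o=[180,0,40]; fingers.gripper_to(.5,30)
robot.move_to(K(1.2,.17),o); print(robot.line_to(K(1.2),f_stop=8,velocity=.1)); fingers.gripper_to(0,30)
for th in (1.26,1.33): robot.line_to(K(th),velocity=.05)
fingers.gripper_to(.5); robot.line_to(K(1.33,.18))
robot.move_to([0.47,0.03,0.27],[180,0,0])
im,T=grab('wrist','w7.png'); np.save('w7.npy',T)
r=rectify(im,'wrist',T,.44,.62,0,.16,.030,.0003)
robot.move_to([0.40,0.36,0.30],[180,0,0])
im2,T2=grab('wrist','w8.png'); np.save('w8.npy',T2); print(robot.current_time_s(),robot.current_tool_pos())
for l in('valve_knob','valve'):
    for d in recognise(l,'wrist')[:2]: print(l,d)
h=np.zeros((600,800,3),np.uint8); h[:r.shape[0],:r.shape[1]]=r[:600,:800][:, :800]
cv2.imwrite('pics/r7.png',r[:600,...,::-1])
E
```

```text
False
60.6083 [0.40176939 0.3580403  0.29940879]
valve_knob {'rect': [266.6, 114.0, 89.1, 34.4], 'p': 0.75}
valve {'rect': [267.8, 115.4, 90.1, 32.9], 'p': 0.8}
```

View pics/r7.png

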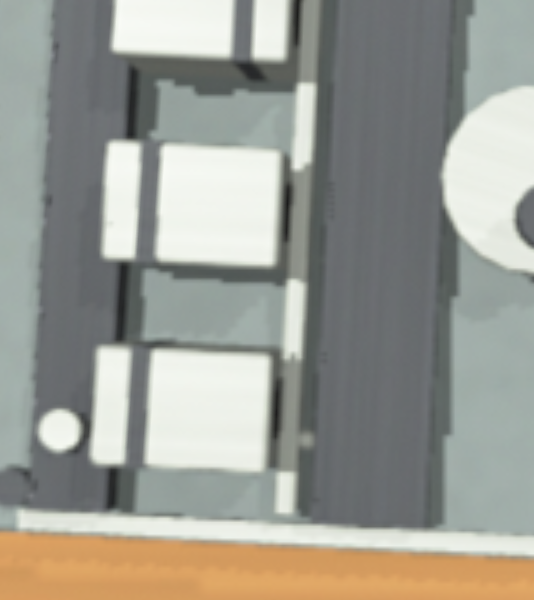

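View pics/w8.png

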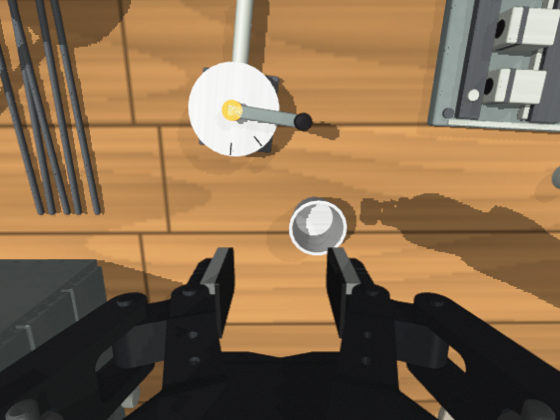

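The pad-jaw gap is now about 14 px at 0.3 mm, or 4.3 mm, so the pad is pressed about 3.7 mm. The blocks are against the stop. The valve view shows the axis at (232,110), the knob at (303,121), and marks at (258,141) for 45° and (231,148) for 90°. The cup at (318,227) stays clear of the knob's path.

```bash
python3 - <<'E'
from h import *
T=np.load('w8.npy'); f=lambda a,b,z:px2w(a,b,z,'wrist',T)[:2]
ang=lambda d:np.degrees(np.arctan2(d[1],d[0]))%360
for z in (.045,.05,.055):
    c=f(234,109,z); m=[f(258,141,z),f(231,148,z)]
    print(z,'plate',c.round(4),[(ang(q-c).round(1),np.hypot(*(q-c)).round(4)) for q in m], (f(189,109,z)-f(279,109,z)).round(4))
for z in (.06,.065,.07): print('axis',z,f(232,110,z).round(4))
k=f(304,120,.092); print('knob',k)
for z in (.06,.065): d=k-f(232,110,z); print(ang(d),np.hypot(*d))
E
```

```text
0.045 plate [0.4768 0.4079] [(np.float64(216.5), np.float64(0.0433)), (np.float64(173.1), np.float64(0.0428))] [0.0004 0.0994]
0.05 plate [0.4766 0.4073] [(np.float64(216.5), np.float64(0.0427)), (np.float64(173.1), np.float64(0.0423))] [0.0004 0.098 ]
0.055 plate [0.4765 0.4066] [(np.float64(216.5), np.float64(0.0422)), (np.float64(173.1), np.float64(0.0417))] [0.0004 0.0967]
axis 0.06 [0.4753 0.4081]
axis 0.065 [0.4752 0.4074]
axis 0.07 [0.4751 0.4067]
knob [0.4649047  0.33386754]
261.9957673421857 0.07497843661913382
262.0159939866665 0.07427817658415971
```

```bash
python3 - <<'E'
from h import *
A=np.array([.4756,.4077]); V=lambda a,z=.085:[*(A+.075*np.array([np.cos(np.radians(a)),np.sin(np.radians(a))])),z]
o=[180,0,yaws(V(240,.17),50)]; print(o)
fingers.gripper_to(.48,30); robot.move_to(V(262,.18),o); print(robot.line_to(V(262),f_stop=8,velocity=.1)); fingers.gripper_to(0,30)
print('gap',robot.current_finger_gap()*85)
for a in (255,247,239,231,224,217): robot.line_to(V(a),velocity=.05)
print(robot.current_contact_force()); fingers.gripper_to(.48); robot.line_to(V(217,.2))
robot.move_to([0.40,0.36,0.30],[180,0,0]); im,T=grab('wrist','w9.png'); np.save('w9.npy',T)
robot.move_to([0.47,0.03,0.27],[180,0,0]); im2,T2=grab('wrist','w10.png'); print(robot.current_time_s())
for b in blocks(im2,T2,.44,.64,.03,.16,.054): print(np.round(b[:3],4),b[3])
cv2.imwrite('pics/c9.png',cv2.resize(im[50:260,120:400,::-1],(800,600),interpolation=cv2.INTER_CUBIC))
E
```

```text
[180, 0, -130]
False
gap 16.623617553478645
[-0.84177224 -6.08478704  9.80631847]
73.1417
[ 0.4998  0.1069 87.7974] [np.float32(32.6), np.float32(60.1)]
[ 0.557  0.098 90.   ] [np.float32(32.0), np.float32(48.0)]
[ 0.615  0.1   90.   ] [np.float32(32.0), np.float32(58.0)]
```

View pics/c9.png

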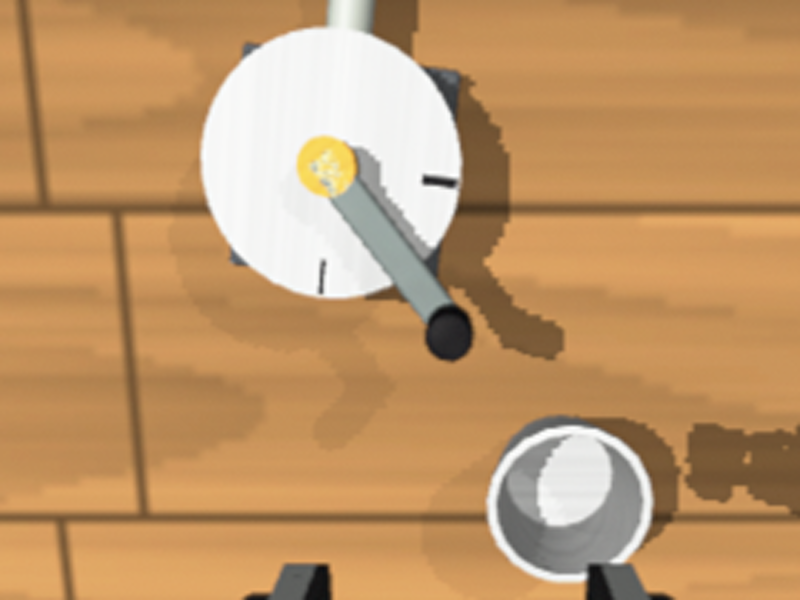

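View pics/w10.png

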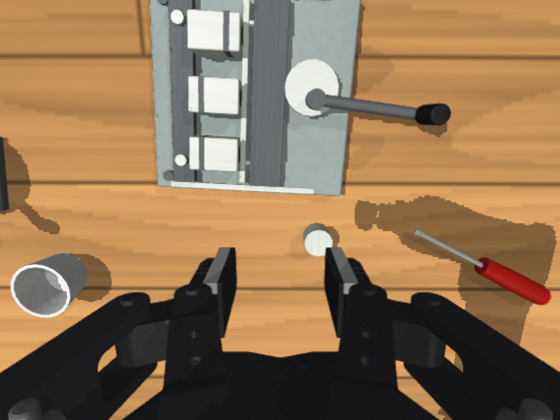

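```bash
python3 - <<'E'
from h import *
T=np.load('w9.npy'); f=lambda a,b,z:px2w(a/2.857+120,b/2.857+50,z,'wrist',T)[:2]
ang=lambda d:np.degrees(np.arctan2(d[1],d[0]))%360
A=f(326,167,.064); print(A,ang(f(450,337,.092)-A),ang(f(425,305,.06)-A), np.hypot(*(f(450,337,.092)-A)))
c=f(331,162,.05); print('marks',ang(f(440,182,.05)-c),ang(f(322,278,.05)-c))
E
```

```text
[0.47463473 0.40759683] 217.88181308831952 215.0936957932157 0.07421253656146999
marks 259.9399744465386 173.37067620964035
```

The valve stands at about 216-218° against a mid-mark of 217°, so it is at 45° within about 2°. The blocks are clamped and the robot is clear, so I hand in.

```bash
python3 -c "
from h import *
print(workorder.close_job())"
```

```text
the job is handed in; nothing more can be done
None
```

The job is handed in: by my last pictures, three blocks (all I found) are clamped square against the stop with the pad pressed in about 4 mm, the valve is at about 45°, and the bystanders in those pictures look undisturbed; no verdict came back.

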